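# Put the small mould away and shut the case's sliding hatch

### The job

Stand the small mould upright on the floor of the open bay of the plywood storage case and let go of it. Then slide the metal hatch along its track, past its stiff roller catch, until it sits fully home, bearing on the rubber strip of the adjustable end stop with no gap, and let go. Seat it gently: the rubber must never be pressed with more than 18 N. Leave the mould plate with the guide pins where it lies.

Things in the scene. Friction and masses are not known exactly. Their poses are not given: they have to be found in the camera images.
- mould_small: Small plain light-metal mould block with one bored hole in its top, 36 x 50 x 34 mm (x, y, z), 0.28 kg, loose on the bench; the smallest of the mould parts. Origin: centre of its underside; z up.
- mould_lid: Bystander: mould plate 50 x 75 mm (x, y), 12 mm thick, with four upright guide pins to 34 mm height; loose on the bench. It may lie on either side of the small mould. Origin: centre of its underside.
- case: Low plywood storage case fixed to the bench, 150 mm (its x) by 340 mm (its y), aluminium tracks along both long sides, their tops 62 mm above the bench. Origin: centre of its underside. Its -y half is the bay that the hatch covers; its +y half is a closed deck over which the open hatch parks. Near the -y end an aluminium stop bar with a 3 mm black rubber strip on its +y face spans the tracks.
- bay (a point): Point on the bay floor (6 mm above the bench), in the case frame at x 0, y -52 mm: a place for the small mould between the stop bar and the open hatch. Axes as the case's. The bay is 134 mm wide inside in the case's x (122 mm between the track lips above); its +y wall is at y -4 mm of the case.
- hatch (a joint): Opening in m, growing towards the case's +y; starts 0.148 to 0.164. It drags at 4.5 N, stays where left. Home (on the rubber) is anywhere from 0 to 0.045: the stop bar was clamped by hand and is not measured. From 11 to 4.5 mm before home a hidden roller catch resists too (8 to 11 N of push in all), then helps by 3 N. A slow push of 13 to 16 N seats it. The rubber gives 1 mm per 8 N.
- hatch_handle (a point): Middle of the top edge of the upright pull of the hatch: a dark steel bar 74 mm along the case's x, 12 mm thick along its y, 26 mm tall, top 79.5 mm above the bench. Axes as the case's. The hatch is an aluminium plate 138 x 150 x 6 mm (case x, y, z), top 53.5 mm above the bench; the pull stands 20 mm from its rear (+y) edge. Push it on its +y face or pinch it from above.
Not all that is in view belongs to the job. Leave any red look-alike of the mould_small alone.

How it is judged:
By the outcome, as a careful person would: the job done as asked, in the order asked, and still so for the second after the job is handed in, with the robot touching nothing.
It also fails if it takes over 64 s, if anything falls off the work surface, if the arm or the gripper's body presses on something with over 40 N, if the wrist force passes 120 N, or if a joint passes its speed limit or range.

### The arm

A 6-joint arm with a two-finger parallel gripper is mounted at the origin on the work surface; the furniture and walls round the work are solid. World frame = base frame: x ahead of the robot, y to its left, z up, the work surface at z = 0. Lengths are in m, angles in rad, forces in N, time in s.
With the tool pointing down it reaches from about 0.35 to 0.775 m from the base axis. Payload 5.5 kg.
Tool frame: the origin (TCP) lies where the fingers leave the gripper's body, on its centre line; the fingertips stand 73 mm ahead of it and the grasp point (between the pads) lies 54 mm ahead of it; z points along the fingers, y is the direction in which the jaws open and shut (so a half turn about z gives the same grasp; the last joint's range is limited). The gripper opens to 85 mm and grips with 20 to 120 N. Pads are 22 mm wide; open, the fingers measure 114 mm over their backs; the gripper's body (76 mm by 85 mm) begins 54 mm behind the grasp point. The pads swing forward as they close: fully open they stand 13 mm farther back than shut.
Start: joints at [1.053, 0.313, 0.046, 1.304, 0, 1.431], TCP at [0.212, 0.534, 0.304] pointing down, gripper open.
Joint ranges: [-2.76, 2.76], [-0.86, 1.69], [-1.03, 1.26], [-2.2, 2.34], [-1.47, 1.5], [-3.14, 3.14]. Speed limits (rad/s): [2.57, 2.57, 3.14, 3.14, 3.14, 3.14].

### API

Orientations are given as a unit quaternion [w, x, y, z].
In Python, from workcell import env, read_camera, job, cut_out gives the robot as it stands.
- The arm moves only by the tool servo_tool, never from a script. Its argument "deltas" is a list of rows, each an object of numbers: "dx", "dy", "dz": the shift along the world's x, y, z in mm; "rx", "ry", "rz": the turn, a rotation vector about the world's x, y, z in rad; "fingers": the closure, from -1 (fully open) to 1 (shut). A call has 1 to 8 rows; each row shifts and turns the commanded pose from where the row before left it; what a row does not reach is not made up. A row lasts 1/10 s, in which the tool goes at most 50 mm and 8.59 degrees, less where a joint would pass 70% of its speed; a pose out of reach is approached as far as the arm can. A call is refused whole if a number of a shift passes 50 or a number of a turn 0.15, either way. A call with a gripper value outside its range is refused whole. The fingers move at their own pace and stop on an object; "newtons" is the grip in N (left out, the last holds). Time passes only in rows, so rows that do not move let the fingers close. It gives the time, the measured TCP pose, the force and the opening at its end, in the units of the state.
- env.get_state(): the state, without advancing time (a new reading comes with each control period).
- read_camera(name): name is "scene" or "top" or "wrist"; returns a dict with "img" (480x640x3 uint8, red, green, blue), "intrinsics" (3x3 intrinsics, pixels), "k1" (the pictures are not rectified: a ray, as slopes to the right and down, at radius r is drawn at 1 + k1 r^2 times it, then the intrinsics apply), "extrinsics" (4x4, takes a point from camera to world coordinates); the wrist camera has in their place "hand_eye" (4x4, takes a point from camera to tool coordinates, whose origin is the TCP and whose axes are the flange's). Camera axes: x right, y down, z forward; pixel columns grow to the right and rows downward; lengths in m; the calibration is good to about 2 mm. A picture is of the moment at which its call begins: read the wrist's pose just before it. There is no depth.
- job.hand_in(): hands the job in, once; it reports no verdict.
Trained networks look in the newest picture that a camera, given by its name, has taken for a name from the list of things; names that differ only in an ending like _2 or _b are one class to them, and where a whole thing is asked for, a point or a joint stands for the part that bears it (a point fixed in the world has none). Each returns a list of dicts, best first, with "confidence" (0 to 1); they miss things now and then, are a little off and sometimes report something else, mostly with a low value. They report only what shows in the picture. A call takes as long as a camera call. They do not tell look-alikes from the thing itself.
- cut_out(target, camera): "region" (480x640 bool, what is visible of it) and "extent" ([left, top, right, bottom] in pixels, round what is visible of it).
The state is a dict: "clock": time; "joint_pos": joint angles; "qvel": joint speeds; "tau": joint torques, N m; "tcp_pos": TCP position; "orientation": TCP orientation; "wrist_force": force on the tool from outside, world axes, zero at the start; "ft_torque": the same for the moment, N m; "finger_gap": finger opening in m.
Only numpy, scipy, OpenCV 4.12 (cv2) and the standard library are available. Lean on these libraries where they do the work, as an engineer would, in place of code of your own. Each camera call takes 0.05 s, during which the arm holds its last target. There are 200 camera calls.

## Working session

There is one attempt and no reset: what is moved stays moved. The work goes in short steps, Python scripts to look and compute and a tool call to move; the robot and the scene stay as the last step left them, time stands still between calls to the robot, and variables do not carry over. Pictures are saved under pics/ and viewed, about 8 in all and at most 12, crops included, and the job is handed in when it is done.

Besides the shell and the picture viewer there is one more tool, called after "Emit:" as name(argument=value, ...), one argument or row to a line, values as JSON. servo_tool: Moves the arm, as the interface text tells. Its arguments: {"type":"object","properties":{"deltas":{"type":"array"},"newtons":{"type":"number"}},"required":["deltas"]}

```bash
mkdir -p pics; ls
cat > h.py <<'E'
import numpy as np, cv2
from workcell import env, read_camera, job, cut_out
from scipy.spatial.transform import Rotation as R
def cam(name):
    s=env.get_state(); c=read_camera(name)
    if 'extrinsics' in c: T=np.array(c['extrinsics'])
    else:
        q=s['orientation']; B=np.eye(4); B[:3,:3]=R.from_quat([q[1],q[2],q[3],q[0]]).as_matrix(); B[:3,3]=s['tcp_pos']
        T=B@np.array(c['hand_eye'])
    c['T']=T; return c
def save(c,f,crop=None,scale=1):
    im=c['img'][:,:,::-1]
    if crop: im=im[crop[1]:crop[3],crop[0]:crop[2]]
    cv2.imwrite(f,cv2.resize(im,None,fx=scale,fy=scale,interpolation=cv2.INTER_CUBIC))
def px2w(c,uv,z):
    K=np.array(c['intrinsics']);d=np.array([c['k1'],0,0,0,0.])
    p=cv2.undistortPoints(np.array(uv,float).reshape(-1,1,2),K,d).reshape(-1,2)
    # exact enough
    r=np.c_[p,np.ones(len(p))]@c['T'][:3,:3].T; o=c['T'][:3,3]
    t=(z-o[2])/r[:,2]; return o+r*t[:,None]
def w2px(c,P):
    Ti=np.linalg.inv(c['T']);K=np.array(c['intrinsics'])
    return cv2.projectPoints(np.array(P,float).reshape(-1,3),cv2.Rodrigues(Ti[:3,:3])[0],Ti[:3,3],K,np.array([c['k1'],0,0,0,0.]))[0].reshape(-1,2)
E
python3 - <<'E'
from h import *
for n in ['top','scene']:
    c=cam(n); save(c,f'pics/{n}0.png'); print(n,c['T'].round(3).tolist(),c['intrinsics'],c['k1'])
    for t in ['mould_small','mould_lid','case','hatch','hatch_handle']:
        for d in cut_out(t,n)[:4]: print(t,d['confidence'],d['extent'],d['region'].sum())
print(env.get_state())
E
```

```text
pics
top [[0.005, -0.983, 0.181, 0.318], [-1.0, -0.001, 0.02, -0.184], [-0.019, -0.181, -0.983, 0.91], [0.0, 0.0, 0.0, 1.0]] [[450.20355221   0.         316.32868045]
 [  0.         450.20355221 238.85849994]
 [  0.           0.           1.        ]] -0.08754934308392492
mould_small 0.87 [404.5, 289.7, 433.2, 319.6] 615
mould_small 0.79 [378.5, 237.9, 410.1, 264.0] 563
mould_lid 0.65 [358.8, 183.5, 396.3, 213.4] 844
case 0.69 [149.3, 160.8, 335.9, 272.6] 12825
hatch 0.76 [160.7, 169.5, 248.3, 242.9] 4552
hatch_handle 0.95 [163.8, 168.4, 248.0, 239.7] 4395
scene [[0.456, -0.534, 0.712, -0.145], [-0.89, -0.28, 0.36, -0.477], [0.006, -0.798, -0.603, 0.596], [0.0, 0.0, 0.0, 1.0]] [[457.94624004   0.         319.45885774]
 [  0.         457.94624004 239.88371153]
 [  0.           0.           1.        ]] -0.05335238169977347
mould_small 0.82 [377.4, 273.1, 409.4, 309.3] 816
mould_small 0.76 [386.1, 324.5, 411.2, 360.3] 808
mould_lid 0.72 [376.1, 239.6, 419.6, 273.5] 758
case 0.57 [196.9, 172.2, 358.4, 284.5] 9810
hatch 0.96 [205.8, 175.4, 292.2, 226.2] 2218
hatch_handle 0.75 [202.6, 178.7, 289.5, 224.0] 2213
{'clock': 0.6, 'joint_pos': array([ 1.05339281e+00,  3.13162382e-01,  4.60776413e-02,  1.30361030e+00,
       -9.51869448e-06,  1.43121098e+00]), 'qvel': array([ 0.00087353,  0.00090791, -0.00067815, -0.00091079,  0.00050244,
       -0.00053815]), 'tau': array([-9.59256868e-04, -4.80147672e+01,  2.98665351e+01,  2.91900133e-04,
       -1.90235355e-04, -5.70906042e-07]), 'tcp_pos': array([0.21212574, 0.53446058, 0.30393544]), 'orientation': array([2.08430846e-05, 1.87787500e-01, 9.82209678e-01, 4.63992218e-05]), 'wrist_force': array([-0.18789825, -1.16338161,  0.09090436]), 'ft_torque': array([-0.01867073, -0.02904265, -0.00618499]), 'finger_gap': 0.0856348226588561}
```

View pics/top0.png

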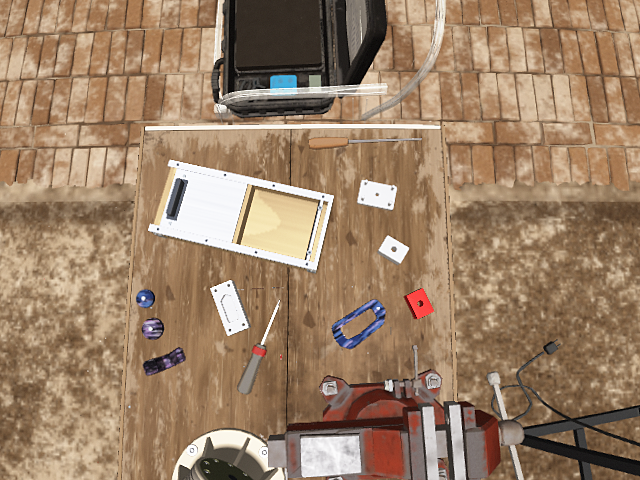

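Run:
```python
from h import *
c=cam('top'); save(c,'pics/top1.png',(140,150,450,330),2.58)
```

```text
(no output)
```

View pics/top1.png

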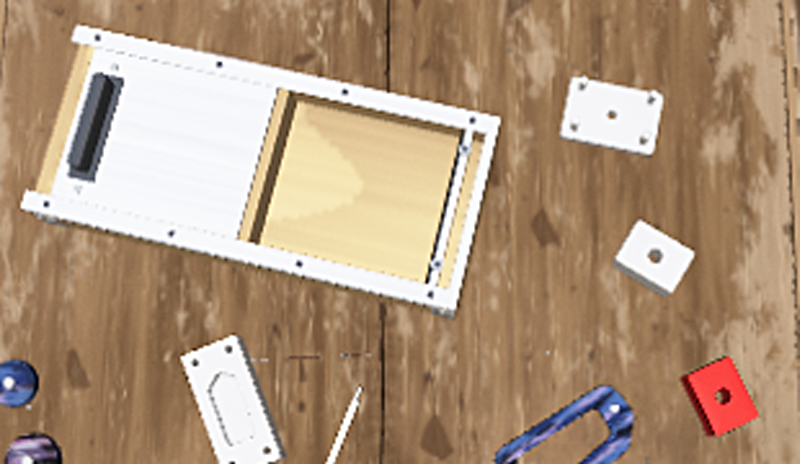

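The small mould is the light block with one hole at about (394,250). It could be confused with the red look-alike (420,303), the pin plate (377,195) and the white plate with a slot outline (229,307). I'll leave those three alone. The case has its hatch parked on the left, with the pull at (176,199) and the stop bar at about (317,230).

Run:
```python
from h import *
c=cam('top')
f=lambda l:[(140+x/2.58,150+y/2.58) for x,y in l]
P=px2w(c,f([(80,27),(498,120),(455,308),(22,195)]),.062)[:,:2]
print('case',P.round(4).tolist(),P.mean(0),[np.linalg.norm(P[i]-P[i-1]).round(4) for i in range(4)])
H=px2w(c,f([(102,74),(123,78),(92,180),(69,176)]),.0795)[:,:2];print('handle',H.round(4).tolist(),H.mean(0))
M=px2w(c,f([(640,221),(694,252),(667,283),(616,255)]),.034)[:,:2];print('mould',M.round(4).tolist(),M.mean(0),[np.linalg.norm(M[i]-M[i-1]).round(4) for i in range(4)])
S=px2w(c,f([(463,130),(430,281)]),.06)[:,:2];print('stop',S.round(4).tolist())
L=px2w(c,f([(612,115)]),.012);print('lid',L)
w=cam('wrist');print(np.array(w['hand_eye']).round(3).tolist(),w['intrinsics'])
```

```text
case [[0.6343, 0.1269], [0.5578, -0.1992], [0.4151, -0.1674], [0.5, 0.1629]] [ 0.52679287 -0.01920586] [np.float64(0.139), np.float64(0.335), np.float64(0.1462), np.float64(0.341)]
handle [[0.5899, 0.1006], [0.5866, 0.0842], [0.5075, 0.1028], [0.5106, 0.1206]] [0.54866235 0.10206366]
mould [[0.4856, -0.3085], [0.4616, -0.3492], [0.4377, -0.3279], [0.4592, -0.2895]] [ 0.46102347 -0.31878922] [np.float64(0.0325), np.float64(0.0473), np.float64(0.032), np.float64(0.044)]
stop [[0.5506, -0.1728], [0.4353, -0.1488]]
lid [[ 0.57623125 -0.29136206  0.012     ]]
[[-0.0, -0.964, -0.266, 0.066], [1.0, -0.001, 0.0, -0.001], [-0.001, -0.266, 0.964, -0.071], [0.0, 0.0, 0.0, 1.0]] [[391.62580472   0.         324.62687921]
 [  0.         391.62580472 229.97814056]
 [  0.           0.           1.        ]]
```

Emit:
servo_tool(
  deltas=[
    {"dx": 35,"dy": -48,"rz": -0.11},
    {"dx": 35,"dy": -48,"rz": -0.11},
    {"dx": 35,"dy": -48,"rz": -0.11},
    {"dx": 35,"dy": -48,"rz": -0.11},
    {"dx": 35,"dy": -48,"rz": -0.11},
    {"dx": 35,"dy": -48,"rz": -0.11},
    {"dx": 35,"dy": -48,"rz": -0.11},
    {"dx": 35,"dy": -48,"rz": -0.11},
  ],
)

```text
invalid input at $.deltas[0]: expected keys dx, dy, dz, rx, ry, rz, fingers
```

Emit:
servo_tool(
  deltas=[
    {"dx": -2,"dy": -48,"dz": -8,"rz": -0.106},
    {"dx": -2,"dy": -48,"dz": -8,"rz": -0.106},
    {"dx": -2,"dy": -48,"dz": -8,"rz": -0.106},
    {"dx": -2,"dy": -48,"dz": -8,"rz": -0.106},
    {"dx": -3,"dy": -48,"dz": -8,"rz": -0.106},
    {"dx": -5,"dy": -48,"dz": -8,"rz": -0.106},
    {"dx": -8,"dy": -48,"dz": -6,"rz": -0.106},
    {"dx": -8,"dy": -48,"rz": -0.106},
  ],
)

```text
invalid input at $.deltas[0]: expected keys dx, dy, dz, rx, ry, rz, fingers
```

Emit:
servo_tool(
  deltas=[
    {"dy": -30},
    {"dy": -20},
    {},
    {},
    {},
  ],
)

```text
invalid input at $.deltas[0]: expected keys dx, dy, dz, rx, ry, rz, fingers
```

```bash
cat > m.py <<'E'
from h import *
from scipy.optimize import least_squares
s=env.get_state();c=cam('wrist'); save(c,'pics/w1.png')
print(s['clock'],s['tcp_pos'],s['orientation'],s['joint_pos'].round(3))
for d in cut_out('mould_small','wrist'):
    m=d['region'].astype(np.uint8); print(d['confidence'],d['extent'])
    col=c['img'][d['region']].mean(0); print(col)
    if col[0]>1.5*col[1]: continue
    n,_=cv2.findContours(m,0,2)[0],0
    ct=max(n,key=cv2.contourArea)[:,0,:].astype(float)
    h=cv2.convexHull(ct.astype(np.float32))[:,0]
    def render(p):
        a=p[2];A=np.array([[np.cos(a),-np.sin(a)],[np.sin(a),np.cos(a)]])
        q=np.array([[x,y] for x in(-.018,.018) for y in(-.025,.025)])@A.T+p[:2]
        P=np.vstack([np.c_[q,np.full(4,z)] for z in(0,.034)])
        return cv2.convexHull(w2px(c,P).astype(np.float32))
    def res(p):
        H=render(p); return [cv2.pointPolygonTest(H,(float(x),float(y)),True) for x,y in ct]
    p0=px2w(c,[ct.mean(0)],.02)[0,:2]
    best=min((least_squares(res,[*p0,a],diff_step=1e-3,x_scale=[.01,.01,.3],loss='soft_l1') for a in np.arange(-1.6,1.5,.5)),key=lambda r:r.cost)
    print('fit',best.x,np.degrees(best.x[2]),best.cost,np.std(res(best.x)),len(ct))
E
python3 m.py
```

```text
0.75 [0.21211858 0.53447538 0.30393584] [5.01087766e-06 1.87765121e-01 9.82213957e-01 5.01950654e-05] [1.053 0.313 0.046 1.304 0.    1.431]
```

View pics/w1.png

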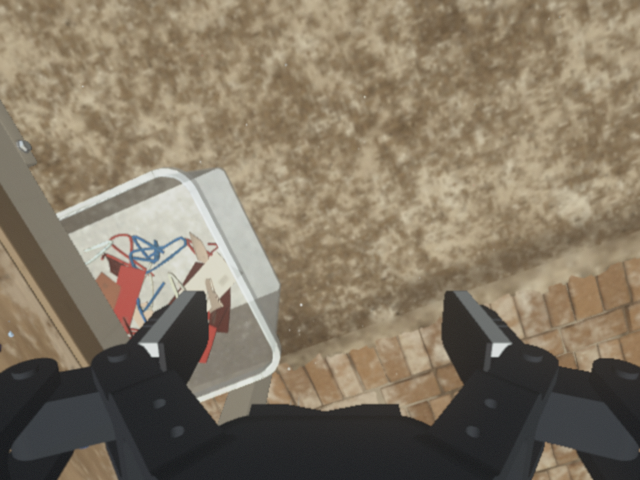

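The moves were refused because each row needs every key, so the arm hasn't moved. This picture shows only the floor and a bin beside the bench, with the fingers at rows 300-400.

Emit:
servo_tool(
  deltas=[
    {"dx": 35,"dy": -48,"dz": 0,"rx": 0,"ry": 0,"rz": -0.11,"fingers": -1},
    {"dx": 35,"dy": -48,"dz": 0,"rx": 0,"ry": 0,"rz": -0.11,"fingers": -1},
    {"dx": 35,"dy": -48,"dz": 0,"rx": 0,"ry": 0,"rz": -0.11,"fingers": -1},
    {"dx": 35,"dy": -48,"dz": 0,"rx": 0,"ry": 0,"rz": -0.11,"fingers": -1},
    {"dx": 35,"dy": -48,"dz": 0,"rx": 0,"ry": 0,"rz": -0.11,"fingers": -1},
    {"dx": 35,"dy": -48,"dz": 0,"rx": 0,"ry": 0,"rz": -0.11,"fingers": -1},
    {"dx": 35,"dy": -48,"dz": 0,"rx": 0,"ry": 0,"rz": -0.11,"fingers": -1},
    {"dx": 35,"dy": -48,"dz": 0,"rx": 0,"ry": 0,"rz": -0.11,"fingers": -1},
  ],
)

```text
clock: 1.65
tcp_pos: [0.4487, 0.2095, 0.3043]
orientation: [0.0, 0.59, 0.807, 0.0]
wrist_force: [1.2, 0.4, -0.2]
finger_gap: 0.0854
```

Emit:
servo_tool(
  deltas=[
    {"dx": -2,"dy": -48,"dz": -7,"rx": 0,"ry": 0,"rz": -0.106,"fingers": -1},
    {"dx": -2,"dy": -48,"dz": -7,"rx": 0,"ry": 0,"rz": -0.106,"fingers": -1},
    {"dx": -2,"dy": -48,"dz": -7,"rx": 0,"ry": 0,"rz": -0.106,"fingers": -1},
    {"dx": -2,"dy": -48,"dz": -7,"rx": 0,"ry": 0,"rz": -0.106,"fingers": -1},
    {"dx": -3,"dy": -48,"dz": -7,"rx": 0,"ry": 0,"rz": -0.106,"fingers": -1},
    {"dx": -5,"dy": -48,"dz": -7,"rx": 0,"ry": 0,"rz": -0.106,"fingers": -1},
    {"dx": -8,"dy": -48,"dz": -7,"rx": 0,"ry": 0,"rz": -0.106,"fingers": -1},
    {"dx": -8,"dy": -48,"dz": -7,"rx": 0,"ry": 0,"rz": -0.106,"fingers": -1},
  ],
)

```text
clock: 2.45
tcp_pos: [0.4152, -0.1747, 0.248]
orientation: [0.0, 0.87, 0.493, 0.0]
wrist_force: [1.7, 0.9, 0.7]
finger_gap: 0.0856
```

Emit:
servo_tool(
  deltas=[
    {"dx": 0,"dy": -45,"dz": 0,"rx": 0,"ry": 0,"rz": 0,"fingers": -1},
    {"dx": 0,"dy": -40,"dz": 0,"rx": 0,"ry": 0,"rz": 0,"fingers": -1},
    {"dx": 0,"dy": 0,"dz": 0,"rx": 0,"ry": 0,"rz": 0,"fingers": -1},
    {"dx": 0,"dy": 0,"dz": 0,"rx": 0,"ry": 0,"rz": 0,"fingers": -1},
    {"dx": 0,"dy": 0,"dz": 0,"rx": 0,"ry": 0,"rz": 0,"fingers": -1},
  ],
)

```text
clock: 2.95
tcp_pos: [0.4156, -0.2568, 0.2478]
orientation: [-0.0, 0.869, 0.495, -0.0]
wrist_force: [0.6, 0.2, 0.6]
finger_gap: 0.0857
```

```bash
sed -i s/w1.png/w2.png/ m.py; python3 m.py
```

```text
2.95 [ 0.41555681 -0.25683272  0.24780208] [-4.60499429e-04  8.68731636e-01  4.95282880e-01 -2.26852727e-05] [-0.718  0.173 -0.277  1.122  0.     1.387]
0.81 [297.1, 316.6, 360.8, 396.7]
[185.11348731  60.14856002  54.72597662]
0.78 [386.3, 214.9, 439.1, 286.7]
[197.52400107 201.0874229  201.58567981]
fit [ 0.45948167 -0.31997533 -0.49849799] -28.561830714171435 24.568423651557456 0.8804335732195453 52
```

View pics/w2.png

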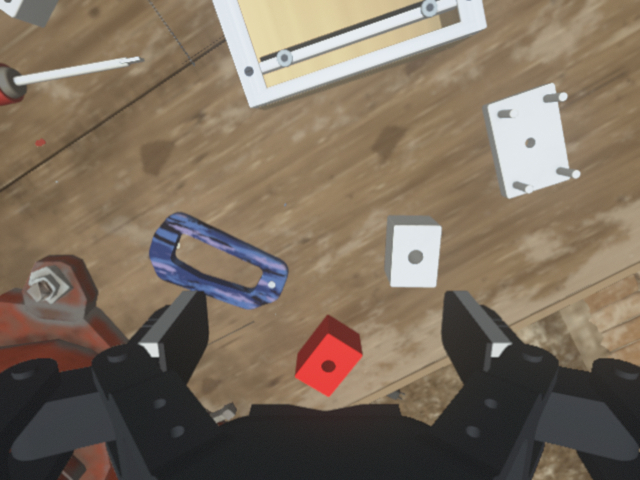

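The choice is confirmed: the light block with one hole is at (415,255), the red look-alike at (328,357) and the pin plate at (530,140). The wrist fit gives (0.4595, -0.320), yaw -28.6°, which agrees with the top view.

Emit:
servo_tool(
  deltas=[
    {"dx": 22,"dy": -32,"dz": -20,"rx": 0,"ry": 0,"rz": 0.035,"fingers": -0.35},
    {"dx": 22,"dy": -31,"dz": -30,"rx": 0,"ry": 0,"rz": 0,"fingers": -0.35},
    {"dx": 0,"dy": 0,"dz": -30,"rx": 0,"ry": 0,"rz": 0,"fingers": -0.35},
    {"dx": 0,"dy": 0,"dz": -15,"rx": 0,"ry": 0,"rz": 0,"fingers": -0.35},
    {"dx": 0,"dy": 0,"dz": 0,"rx": 0,"ry": 0,"rz": 0,"fingers": -0.35},
    {"dx": 0,"dy": 0,"dz": 0,"rx": 0,"ry": 0,"rz": 0,"fingers": -0.35},
  ],
)

```text
clock: 3.65
tcp_pos: [0.4601, -0.3198, 0.1533]
orientation: [-0.0, 0.86, 0.511, 0.0]
wrist_force: [-0.0, 0.6, 0.7]
finger_gap: 0.0576
```

```bash
sed -i s/w2.png/w3.png/ m.py; python3 m.py
```

```text
3.65 [ 0.4601172  -0.31976423  0.15334941] [-8.66708134e-05  8.59657116e-01  5.10871447e-01  1.90458743e-06] [-0.751  0.375 -0.249  0.947  0.     1.319]
0.88 [290.1, 197.9, 359.1, 305.2]
[208.66346555 213.04578984 214.59930411]
fit [ 0.45901613 -0.32046401 -0.55869689] -32.01097359763731 29.32437897676705 0.7514644485585174 61
0.73 [433.6, 2.4, 569.4, 175.9]
[212.94952132 218.05439513 220.37262216]
fit [ 0.57265895 -0.28727999  2.91334051] 166.92211529884804 2594.9339602965756 8.465073111237436 238
0.72 [156.2, 355.3, 258.6, 436.9]
[140.57731016  48.31655993  44.34858188]
0.28 [32.7, 0.0, 208.0, 35.8]
[107.13071672  94.82832765  73.09522184]
fit [ 0.44191782 -0.15506412  1.31311546] 75.23597403877652 308.6020787546429 5.2709089485468805 123
```

View pics/w3.png

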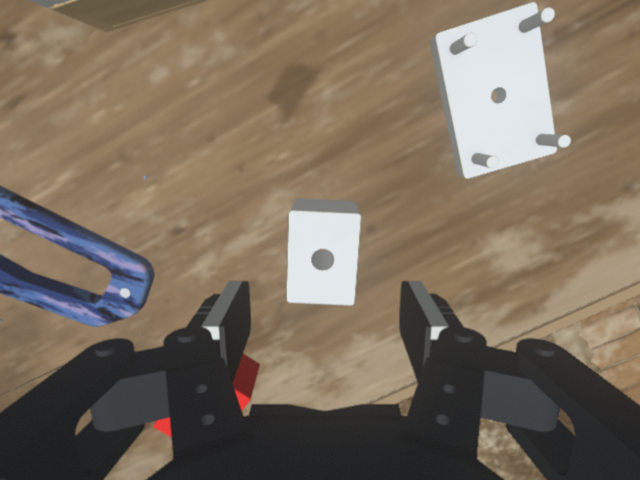

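The mould at (323,258) is centred between the open fingers, and neither finger will come down on the red block or the pin plate.

Emit:
servo_tool(
  deltas=[
    {"dx": -1,"dy": -0.5,"dz": -30,"rx": 0,"ry": 0,"rz": -0.04,"fingers": -0.35},
    {"dx": 0,"dy": 0,"dz": -25,"rx": 0,"ry": 0,"rz": 0,"fingers": -0.35},
    {"dx": 0,"dy": 0,"dz": -14,"rx": 0,"ry": 0,"rz": 0,"fingers": -0.35},
    {"dx": 0,"dy": 0,"dz": 0,"rx": 0,"ry": 0,"rz": 0,"fingers": -0.35},
    {"dx": 0,"dy": 0,"dz": 0,"rx": 0,"ry": 0,"rz": 0,"fingers": -0.35},
  ],
  newtons=40,
)

```text
clock: 4.25
tcp_pos: [0.4594, -0.3216, 0.0853]
orientation: [0.001, 0.87, 0.493, 0.0]
wrist_force: [0.1, -0.4, -0.1]
finger_gap: 0.058
```

Emit:
servo_tool(
  deltas=[
    {"dx": 0,"dy": 0,"dz": 0,"rx": 0,"ry": 0,"rz": 0,"fingers": 0.5},
    {"dx": 0,"dy": 0,"dz": 0,"rx": 0,"ry": 0,"rz": 0,"fingers": 0.5},
    {"dx": 0,"dy": 0,"dz": 0,"rx": 0,"ry": 0,"rz": 0,"fingers": 0.5},
    {"dx": 0,"dy": 0,"dz": 0,"rx": 0,"ry": 0,"rz": 0,"fingers": 0.5},
    {"dx": 0,"dy": 0,"dz": 0,"rx": 0,"ry": 0,"rz": 0,"fingers": 0.5},
    {"dx": 0,"dy": 0,"dz": 0,"rx": 0,"ry": 0,"rz": 0,"fingers": 0.5},
  ],
)

```text
clock: 4.85
tcp_pos: [0.4595, -0.3219, 0.0857]
orientation: [0.001, 0.87, 0.493, 0.0]
wrist_force: [-0.4, 0.1, 6.6]
finger_gap: 0.0353
```

Emit:
servo_tool(
  deltas=[
    {"dx": 0,"dy": 0,"dz": 15,"rx": 0,"ry": 0,"rz": 0,"fingers": 0.5},
    {"dx": 0,"dy": 0,"dz": 40,"rx": 0,"ry": 0,"rz": 0,"fingers": 0.5},
    {"dx": 0,"dy": 0,"dz": 45,"rx": 0,"ry": 0,"rz": 0,"fingers": 0.5},
    {"dx": 8,"dy": 25,"dz": 45,"rx": 0,"ry": 0,"rz": 0.06,"fingers": 0.5},
    {"dx": 8,"dy": 40,"dz": 20,"rx": 0,"ry": 0,"rz": 0.08,"fingers": 0.5},
    {"dx": 8,"dy": 40,"dz": 0,"rx": 0,"ry": 0,"rz": 0.08,"fingers": 0.5},
    {"dx": 8,"dy": 40,"dz": 0,"rx": 0,"ry": 0,"rz": 0.078,"fingers": 0.5},
    {"dx": 8,"dy": 25,"dz": 0,"rx": 0,"ry": 0,"rz": 0,"fingers": 0.5},
  ],
)

```text
clock: 5.65
tcp_pos: [0.4981, -0.1496, 0.2477]
orientation: [-0.0, 0.786, 0.618, 0.0]
wrist_force: [0.6, -0.5, -3.3]
finger_gap: 0.0349
```

Emit:
servo_tool(
  deltas=[
    {"dx": 0,"dy": 0,"dz": 0,"rx": 0,"ry": 0,"rz": 0,"fingers": 0.5},
    {"dx": 0,"dy": 0,"dz": 0,"rx": 0,"ry": 0,"rz": 0,"fingers": 0.5},
    {"dx": 0,"dy": 0,"dz": 0,"rx": 0,"ry": 0,"rz": 0,"fingers": 0.5},
  ],
)

```text
clock: 5.95
tcp_pos: [0.4984, -0.1528, 0.2471]
orientation: [0.0, 0.787, 0.616, -0.0]
wrist_force: [-0.6, 0.0, -3.0]
finger_gap: 0.0351
```

```bash
cat > v.py <<'E'
from h import *
import sys
s=env.get_state();c=cam('wrist'); save(c,f'pics/{sys.argv[1]}.png')
print(s['clock'],s['tcp_pos'],s['orientation'],s['wrist_force'],s['finger_gap'])
np.savez(f'{sys.argv[1]}.npz',T=c['T'],K=c['intrinsics'],k1=c['k1'],img=c['img'])
E
python3 v.py w4
```

```text
5.95 [ 0.49839432 -0.1528048   0.24713598] [ 1.86556271e-04  7.87480927e-01  6.16338990e-01 -7.03558926e-05] [-0.58555055  0.01784946 -3.01357562] 0.03513822043130484
```

View pics/w4.png

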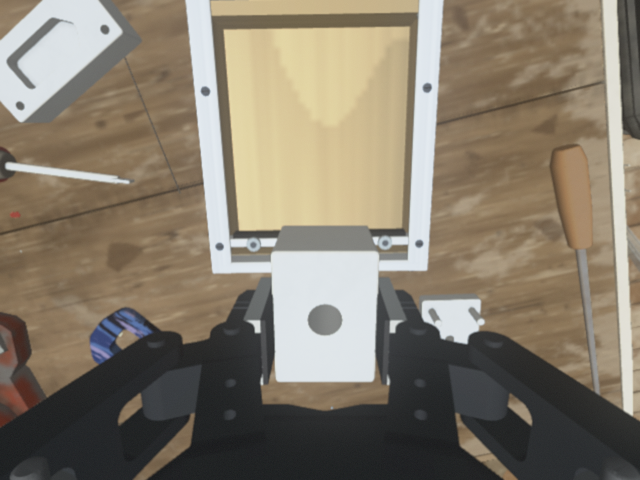

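Run:
```python
from h import *
c=dict(np.load('w4.npz')); c={k:c[k] for k in c}; c['intrinsics']=c['K']; c['k1']=float(c['k1'])
P=px2w(c,[(189,0),(213,272),(427,270),(443,0)],.062)[:,:2]
for a,b in((0,1),(3,2),):
    d=P[a]-P[b];print('side',np.degrees(np.arctan2(d[1],d[0])),P[b])
e=(P[1]+P[2])/2; print('end mid',e,'width',np.linalg.norm(P[1]-P[2]), np.degrees(np.arctan2(*(P[2]-P[1])[::-1])))
for yw in (-13,-14,-15):
    u=np.array([-np.sin(np.radians(yw)),np.cos(np.radians(yw))]); print(yw,'C',e+.17*u,'bay',e+.118*u)
F=px2w(c,[(238,231),(403,231),(224,28),(410,27)],.006)[:,:2];print('floor',F.round(4).tolist(),F.mean(0))
```

```text
side 76.41120528011912 [ 0.41555146 -0.16751347]
side 76.91472606478959 [ 0.56067131 -0.20204154]
end mid [ 0.48811139 -0.18477751] width 0.14917089947129963 -13.383426030805836
-13 C [ 0.52635307 -0.0191346 ] bay [ 0.51465561 -0.06980184]
-14 C [ 0.52923811 -0.01982723] bay [ 0.51665817 -0.07028261]
-15 C [ 0.53211063 -0.02057012] bay [ 0.51865204 -0.07079826]
floor [[0.4251, -0.1554], [0.5574, -0.1882], [0.4607, -0.0076], [0.5911, -0.0392]] [ 0.50856722 -0.09759483]
```

Emit:
servo_tool(
  deltas=[
    {"dx": 9,"dy": 42,"dz": 0,"rx": 0,"ry": 0,"rz": 0.009,"fingers": 0.5},
    {"dx": 8,"dy": 41,"dz": 0,"rx": 0,"ry": 0,"rz": 0,"fingers": 0.5},
    {"dx": 0,"dy": 0,"dz": -30,"rx": 0,"ry": 0,"rz": 0,"fingers": 0.5},
    {"dx": 0,"dy": 0,"dz": -40,"rx": 0,"ry": 0,"rz": 0,"fingers": 0.5},
    {"dx": 0,"dy": 0,"dz": -40,"rx": 0,"ry": 0,"rz": 0,"fingers": 0.5},
    {"dx": 0,"dy": 0,"dz": -25,"rx": 0,"ry": 0,"rz": 0,"fingers": 0.5},
    {"dx": 0,"dy": 0,"dz": -12,"rx": 0,"ry": 0,"rz": 0,"fingers": 0.5},
    {"dx": 0,"dy": 0,"dz": 0,"rx": 0,"ry": 0,"rz": 0,"fingers": 0.5},
  ],
)

```text
clock: 6.8
tcp_pos: [0.5144, -0.0698, 0.0986]
orientation: [-0.001, 0.785, 0.62, -0.001]
wrist_force: [0.1, -0.2, -3.0]
finger_gap: 0.035
```

Emit:
servo_tool(
  deltas=[
    {"dx": 0,"dy": 0,"dz": 0,"rx": 0,"ry": 0,"rz": 0,"fingers": 0.5},
    {"dx": 0,"dy": 0,"dz": 0,"rx": 0,"ry": 0,"rz": 0,"fingers": 0.5},
  ],
)

```text
clock: 7.0
tcp_pos: [0.5169, -0.0699, 0.1018]
orientation: [0.001, 0.785, 0.62, 0.001]
wrist_force: [0.1, -0.9, -2.4]
finger_gap: 0.035
```

Emit:
servo_tool(
  deltas=[
    {"dx": 0,"dy": 0,"dz": -4,"rx": 0,"ry": 0,"rz": 0,"fingers": 0.5},
    {"dx": 0,"dy": 0,"dz": -3,"rx": 0,"ry": 0,"rz": 0,"fingers": 0.5},
    {"dx": 0,"dy": 0,"dz": 0,"rx": 0,"ry": 0,"rz": 0,"fingers": 0.5},
    {"dx": 0,"dy": 0,"dz": 0,"rx": 0,"ry": 0,"rz": 0,"fingers": 0.5},
  ],
)

```text
clock: 7.4
tcp_pos: [0.5154, -0.0691, 0.0932]
orientation: [0.0, 0.784, 0.62, 0.0]
wrist_force: [-0.6, 1.1, -2.9]
finger_gap: 0.0354
```

Emit:
servo_tool(
  deltas=[
    {"dx": 0,"dy": 0,"dz": -1.5,"rx": 0,"ry": 0,"rz": 0,"fingers": 0.5},
    {"dx": 0,"dy": 0,"dz": 0,"rx": 0,"ry": 0,"rz": 0,"fingers": 0.5},
    {"dx": 0,"dy": 0,"dz": 0,"rx": 0,"ry": 0,"rz": 0,"fingers": 0.5},
  ],
)

```text
clock: 7.7
tcp_pos: [0.5157, -0.0692, 0.0918]
orientation: [0.0, 0.784, 0.62, 0.0]
wrist_force: [0.7, -0.7, -0.6]
finger_gap: 0.0351
```

Contact is starting (weight reading 3.0 → 0.6 N). A little lower, then release.

Emit:
servo_tool(
  deltas=[
    {"dx": 0,"dy": 0,"dz": -0.4,"rx": 0,"ry": 0,"rz": 0,"fingers": 0.5},
    {"dx": 0,"dy": 0,"dz": 0,"rx": 0,"ry": 0,"rz": 0,"fingers": 0.5},
    {"dx": 0,"dy": 0,"dz": 0,"rx": 0,"ry": 0,"rz": 0,"fingers": 0.1},
    {"dx": 0,"dy": 0,"dz": 0,"rx": 0,"ry": 0,"rz": 0,"fingers": -0.3},
    {"dx": 0,"dy": 0,"dz": 0,"rx": 0,"ry": 0,"rz": 0,"fingers": -0.3},
    {"dx": 0,"dy": 0,"dz": 0,"rx": 0,"ry": 0,"rz": 0,"fingers": -0.3},
  ],
)

```text
clock: 8.3
tcp_pos: [0.5155, -0.0692, 0.0911]
orientation: [0.0, 0.785, 0.62, -0.0]
wrist_force: [-0.2, -0.8, -0.0]
finger_gap: 0.0554
```

Emit:
servo_tool(
  deltas=[
    {"dx": 0,"dy": 0,"dz": 10,"rx": 0,"ry": 0,"rz": 0,"fingers": -0.3},
    {"dx": 0,"dy": 0,"dz": 30,"rx": 0,"ry": 0,"rz": 0,"fingers": -0.3},
    {"dx": 0,"dy": 0,"dz": 45,"rx": 0,"ry": 0,"rz": 0,"fingers": -0.3},
    {"dx": -5,"dy": -20,"dz": 45,"rx": 0,"ry": 0,"rz": 0,"fingers": -0.3},
    {"dx": 0,"dy": 0,"dz": 45,"rx": 0,"ry": 0,"rz": 0,"fingers": -0.3},
    {"dx": 0,"dy": 0,"dz": 0,"rx": 0,"ry": 0,"rz": 0,"fingers": -0.3},
    {"dx": 0,"dy": 0,"dz": 0,"rx": 0,"ry": 0,"rz": 0,"fingers": -0.3},
    {"dx": 0,"dy": 0,"dz": 0,"rx": 0,"ry": 0,"rz": 0,"fingers": -0.3},
  ],
)

```text
clock: 9.1
tcp_pos: [0.5098, -0.0889, 0.2654]
orientation: [-0.001, 0.784, 0.62, -0.0]
wrist_force: [-0.6, -0.2, -1.3]
finger_gap: 0.055
```

```bash
python3 v.py w5
```

```text
9.1 [ 0.50980989 -0.08894359  0.26540026] [-6.47460154e-04  7.84483392e-01  6.20149358e-01 -4.02270721e-04] [-0.56151508 -0.21175639 -1.28430158] 0.054980928184149215
```

View pics/w5.png

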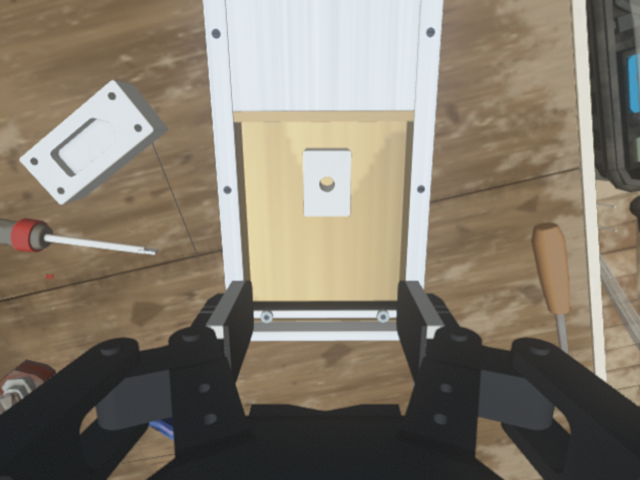

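The mould stands upright in the bay at (327,182). The hatch's front edge is at row 110 and the rubber at about row 304.

Run:
```python
from h import *
c=dict(np.load('w5.npz')); c={k:c[k] for k in c}; c['intrinsics']=c['K']; c['k1']=float(c['k1'])
a=np.radians(-13.4);u=np.array([-np.sin(a),np.cos(a)]);v=np.array([np.cos(a),np.sin(a)])
e=px2w(c,[(322,341)],.062)[0,:2]; C=e+.17*u; print('end',e,'C',C)
def cf(p): d=p-C; return (d@v).round(4),(d@u).round(4)
for n,p,z in [('hatch',(323,110),.0535),('rubber',(325,304),.055),('mould',(327,182),.04)]:
    q=px2w(c,[p],z)[0,:2];print(n,q,cf(q))
    if n=='hatch': print('handle',q+.13*u)
    if n=='rubber': print('handle home',q+.13*u)
```

```text
end [ 0.48543466 -0.18526839] C [ 0.5248318  -0.01989649]
hatch [ 0.52660316 -0.01616083] (np.float64(0.0009), np.float64(0.004))
handle [0.55673038 0.11030004]
rubber [ 0.49429279 -0.15819004] (np.float64(0.0023), np.float64(-0.1416))
handle home [ 0.52442002 -0.03172917]
mould [ 0.51745854 -0.06722422] (np.float64(0.0038), np.float64(-0.0477))
```

Emit:
servo_tool(
  deltas=[
    {"dx": 9,"dy": 39,"dz": 0,"rx": 0,"ry": 0,"rz": 0,"fingers": 1},
    {"dx": 9,"dy": 39,"dz": 0,"rx": 0,"ry": 0,"rz": 0,"fingers": 1},
    {"dx": 10,"dy": 39,"dz": 0,"rx": 0,"ry": 0,"rz": 0,"fingers": 1},
    {"dx": 0,"dy": 0,"dz": 0,"rx": 0,"ry": 0,"rz": 0,"fingers": 1},
    {"dx": 0,"dy": 0,"dz": 0,"rx": 0,"ry": 0,"rz": 0,"fingers": 1},
    {"dx": 0,"dy": 0,"dz": 0,"rx": 0,"ry": 0,"rz": 0,"fingers": 1},
  ],
)

```text
clock: 9.75
tcp_pos: [0.5379, 0.0274, 0.2651]
orientation: [-0.001, 0.785, 0.62, -0.001]
wrist_force: [0.9, 0.2, 0.1]
finger_gap: 0.0001
```

```bash
python3 v.py w6
```

```text
9.75 [0.53787382 0.02740187 0.26513876] [-6.07591333e-04  7.84555296e-01  6.20057906e-01 -9.01004018e-04] [0.94940681 0.15175938 0.11983555] 0.00013920591109938704
```

View pics/w6.png

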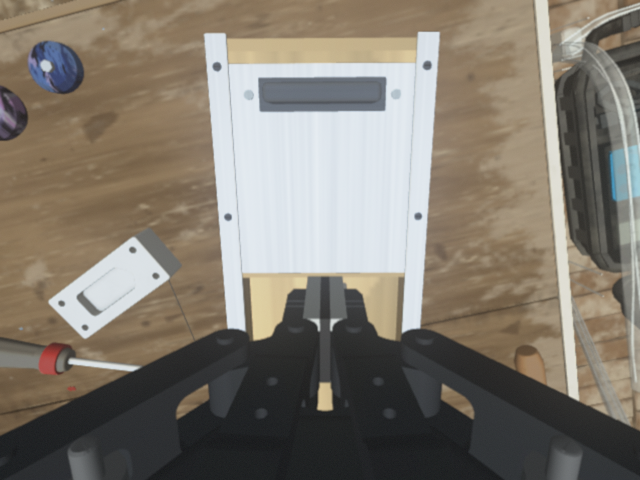

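The pull is at (322,92): its bar spans about rows 79-103, and its foot reaches row 111.

Run:
```python
from h import *
c=dict(np.load('w6.npz')); c={k:c[k] for k in c}; c['intrinsics']=c['K']; c['k1']=float(c['k1'])
a=np.radians(-13.4);u=np.array([-np.sin(a),np.cos(a)]);v=np.array([np.cos(a),np.sin(a)])
C=np.array([.5255,-.0195])
for n,p,z in [('bar rear',(322,79),.0795),('bar front',(322,103),.0795),('foot rear',(322,77),.0535),('foot front',(322,111),.0535),('hatch rear',(322,64),.0535),('hatch front',(322,273),.0535),('end',(322,33),.062)]:
    q=px2w(c,[p],z)[0,:2];print(n,q,(q-C)@v,(q-C)@u)
w=cam('wrist');g=cv2.cvtColor(w['img'],cv2.COLOR_RGB2GRAY)
print(g[60:120,322].tolist(), g[92,250:400:1].tolist())
```

```text
bar rear [0.55811356 0.11708078] 7.337135459058942e-05 0.14042061116980498
bar front [0.554851   0.10348126] 5.1301095013301164e-05 0.12643523423690559
foot rear [0.55881529 0.12085251] -0.00011808775387955515 0.1442522834994537
foot front [0.55370389 0.09954622] -0.0001526490893537391 0.12234148156230092
hatch rear [0.56071024 0.12875119] -0.00010522902883913735 0.15237507923159196
hatch front [ 0.52583427 -0.016637  ] -0.00033832856510874364 0.002862525152481305
end [0.56477088 0.14539984] -1.3429081772435851e-05 0.16951152671143338
[187, 183, 182, 214, 226, 228, 228, 228, 227, 228, 227, 228, 228, 228, 229, 226, 197, 143, 114, 110, 111, 104, 107, 112, 113, 113, 112, 114, 112, 112, 113, 112, 114, 113, 113, 113, 113, 112, 110, 107, 101, 88, 87, 103, 112, 114, 114, 115, 116, 116, 143, 203, 227, 230, 229, 229, 230, 229, 229, 229] [191, 189, 203, 226, 231, 231, 231, 225, 161, 117, 115, 112, 103, 111, 113, 114, 115, 114, 114, 115, 113, 113, 114, 113, 114, 113, 114, 115, 113, 113, 114, 115, 113, 114, 114, 114, 113, 114, 114, 114, 113, 112, 113, 113, 113, 114, 113, 114, 113, 113, 113, 114, 112, 113, 112, 112, 114, 113, 113, 113, 114, 113, 113, 113, 112, 114, 114, 114, 113, 114, 113, 113, 114, 113, 112, 115, 114, 114, 114, 114, 114, 113, 112, 114, 114, 114, 114, 113, 112, 114, 113, 114, 114, 115, 114, 115, 114, 114, 114, 115, 115, 113, 114, 114, 115, 114, 113, 114, 115, 114, 114, 114, 115, 114, 114, 113, 115, 115, 115, 115, 114, 117, 114, 115, 115, 115, 113, 112, 110, 106, 103, 112, 116, 114, 128, 179, 221, 230, 231, 228, 207, 193, 194, 193, 192, 191, 189, 191, 191, 199]
```

Emit:
servo_tool(
  deltas=[
    {"dx": 9,"dy": 40,"dz": 0,"rx": 0,"ry": 0,"rz": 0,"fingers": 1},
    {"dx": 9,"dy": 40,"dz": 0,"rx": 0,"ry": 0,"rz": 0,"fingers": 1},
    {"dx": 9,"dy": 39,"dz": 0,"rx": 0,"ry": 0,"rz": 0,"fingers": 1},
    {"dx": 0,"dy": 0,"dz": -30,"rx": 0,"ry": 0,"rz": 0,"fingers": 1},
    {"dx": 0,"dy": 0,"dz": -40,"rx": 0,"ry": 0,"rz": 0,"fingers": 1},
    {"dx": 0,"dy": 0,"dz": -40,"rx": 0,"ry": 0,"rz": 0,"fingers": 1},
    {"dx": 0,"dy": 0,"dz": -15,"rx": 0,"ry": 0,"rz": 0,"fingers": 1},
    {"dx": 0,"dy": 0,"dz": -3,"rx": 0,"ry": 0,"rz": 0,"fingers": 1},
  ],
)

```text
clock: 10.65
tcp_pos: [0.5637, 0.1454, 0.1354]
orientation: [-0.001, 0.785, 0.619, -0.002]
wrist_force: [-0.5, -0.2, -0.1]
finger_gap: -0.0
```

Emit:
servo_tool(
  deltas=[
    {"dx": 0,"dy": 0,"dz": 0,"rx": 0,"ry": 0,"rz": 0,"fingers": 1},
    {"dx": 0,"dy": 0,"dz": 0,"rx": 0,"ry": 0,"rz": 0,"fingers": 1},
    {"dx": 0,"dy": 0,"dz": 0,"rx": 0,"ry": 0,"rz": 0,"fingers": 1},
  ],
)

```text
clock: 10.95
tcp_pos: [0.5666, 0.1466, 0.1399]
orientation: [0.001, 0.785, 0.62, 0.001]
wrist_force: [-0.4, 0.1, 0.4]
finger_gap: 0.0
```

Emit:
servo_tool(
  deltas=[
    {"dx": -0.6,"dy": -2.4,"dz": -3,"rx": 0,"ry": 0,"rz": 0,"fingers": 1},
    {"dx": -0.7,"dy": -2.9,"dz": 0,"rx": 0,"ry": 0,"rz": 0,"fingers": 1},
    {"dx": -0.7,"dy": -2.9,"dz": 0,"rx": 0,"ry": 0,"rz": 0,"fingers": 1},
    {"dx": -0.7,"dy": -2.9,"dz": 0,"rx": 0,"ry": 0,"rz": 0,"fingers": 1},
    {"dx": -0.7,"dy": -2.9,"dz": 0,"rx": 0,"ry": 0,"rz": 0,"fingers": 1},
    {"dx": -0.7,"dy": -2.9,"dz": 0,"rx": 0,"ry": 0,"rz": 0,"fingers": 1},
    {"dx": -0.7,"dy": -2.9,"dz": 0,"rx": 0,"ry": 0,"rz": 0,"fingers": 1},
    {"dx": -0.7,"dy": -2.9,"dz": 0,"rx": 0,"ry": 0,"rz": 0,"fingers": 1},
  ],
)

```text
clock: 11.75
tcp_pos: [0.5601, 0.1247, 0.1353]
orientation: [-0.001, 0.784, 0.62, 0.001]
wrist_force: [1.1, 5.0, -0.3]
finger_gap: -0.0004
```

Emit:
servo_tool(
  deltas=[
    {"dx": -1.4,"dy": -5.8,"dz": 0,"rx": 0,"ry": 0,"rz": 0,"fingers": 1},
    {"dx": -1.4,"dy": -5.8,"dz": 0,"rx": 0,"ry": 0,"rz": 0,"fingers": 1},
    {"dx": -1.4,"dy": -5.8,"dz": 0,"rx": 0,"ry": 0,"rz": 0,"fingers": 1},
    {"dx": -1.4,"dy": -5.8,"dz": 0,"rx": 0,"ry": 0,"rz": 0,"fingers": 1},
    {"dx": -1.4,"dy": -5.8,"dz": 0,"rx": 0,"ry": 0,"rz": 0,"fingers": 1},
    {"dx": -1.4,"dy": -5.8,"dz": 0,"rx": 0,"ry": 0,"rz": 0,"fingers": 1},
    {"dx": -1.4,"dy": -5.8,"dz": 0,"rx": 0,"ry": 0,"rz": 0,"fingers": 1},
    {"dx": -1.4,"dy": -5.8,"dz": 0,"rx": 0,"ry": 0,"rz": 0,"fingers": 1},
  ],
)

```text
clock: 12.55
tcp_pos: [0.5493, 0.0784, 0.1353]
orientation: [-0.0, 0.784, 0.621, 0.001]
wrist_force: [1.5, 4.8, -1.4]
finger_gap: -0.0001
```

Emit:
servo_tool(
  deltas=[
    {"dx": -1.4,"dy": -5.8,"dz": 0,"rx": 0,"ry": 0,"rz": 0,"fingers": 1},
    {"dx": -1.4,"dy": -5.8,"dz": 0,"rx": 0,"ry": 0,"rz": 0,"fingers": 1},
    {"dx": -1.4,"dy": -5.8,"dz": 0,"rx": 0,"ry": 0,"rz": 0,"fingers": 1},
    {"dx": -1.4,"dy": -5.8,"dz": 0,"rx": 0,"ry": 0,"rz": 0,"fingers": 1},
    {"dx": -1.4,"dy": -5.8,"dz": 0,"rx": 0,"ry": 0,"rz": 0,"fingers": 1},
    {"dx": -1.4,"dy": -5.8,"dz": 0,"rx": 0,"ry": 0,"rz": 0,"fingers": 1},
    {"dx": -1.4,"dy": -5.8,"dz": 0,"rx": 0,"ry": 0,"rz": 0,"fingers": 1},
    {"dx": 0,"dy": 0,"dz": 0,"rx": 0,"ry": 0,"rz": 0,"fingers": 1},
  ],
)

```text
clock: 13.35
tcp_pos: [0.5395, 0.0369, 0.1353]
orientation: [0.0, 0.785, 0.62, 0.001]
wrist_force: [2.4, 1.7, -2.0]
finger_gap: -0.0001
```

```bash
cat > t.py <<'E'
from h import *
s=env.get_state(); C=np.array([.5255,-.0195]);a=np.radians(-13.4);u=np.array([-np.sin(a),np.cos(a)])
print(s['clock'],'tool y',(s['tcp_pos'][:2]-C)@u,'F',s['wrist_force'][:2]@u)
c=cam('top'); p=px2w(c,[(0,0)],0)
save(c,'pics/t%d.png'%(s['clock']*10),(140,150,450,330),2.58)
g=cv2.cvtColor(c['img'],cv2.COLOR_RGB2GRAY)
for x in (-.045,.045):
    v=np.array([np.cos(a),np.sin(a)])
    ys=np.arange(-.16,-.02,.002); P=[[*(C+x*v+y*u),.0535] for y in ys]
    q=w2px(c,P).round().astype(int); print([(round(float(y)*1000),int(g[j,i])) for y,(i,j) in zip(ys,q)])
E
python3 t.py
```

```text
13.35 tool y 0.05811188891168706 F 2.1912468159991176
[(-160, 229), (-158, 229), (-156, 234), (-154, 234), (-152, 232), (-150, 210), (-148, 178), (-146, 224), (-144, 195), (-142, 145), (-140, 234), (-138, 235), (-136, 232), (-134, 232), (-132, 232), (-130, 232), (-128, 232), (-126, 231), (-124, 231), (-122, 232), (-120, 230), (-118, 231), (-116, 231), (-114, 231), (-112, 231), (-110, 231), (-108, 231), (-106, 229), (-104, 230), (-102, 230), (-100, 230), (-98, 229), (-96, 230), (-94, 230), (-92, 229), (-90, 232), (-88, 204), (-86, 254), (-84, 251), (-82, 251), (-80, 251), (-78, 251), (-76, 251), (-74, 251), (-72, 251), (-70, 251), (-68, 251), (-66, 250), (-64, 251), (-62, 251), (-60, 251), (-58, 250), (-56, 251), (-54, 251), (-52, 251), (-50, 251), (-48, 251), (-46, 251), (-44, 251), (-42, 251), (-40, 250), (-38, 251), (-36, 251), (-34, 251), (-32, 251), (-30, 251), (-28, 251), (-26, 251), (-24, 250), (-22, 251)]
[(-160, 238), (-158, 213), (-156, 210), (-154, 211), (-152, 192), (-150, 206), (-148, 213), (-146, 220), (-144, 168), (-142, 91), (-140, 209), (-138, 217), (-136, 212), (-134, 210), (-132, 211), (-130, 212), (-128, 212), (-126, 210), (-124, 212), (-122, 212), (-120, 213), (-118, 212), (-116, 212), (-114, 211), (-112, 212), (-110, 210), (-108, 210), (-106, 211), (-104, 212), (-102, 211), (-100, 212), (-98, 212), (-96, 211), (-94, 211), (-92, 212), (-90, 199), (-88, 238), (-86, 253), (-84, 251), (-82, 249), (-80, 249), (-78, 249), (-76, 249), (-74, 250), (-72, 249), (-70, 249), (-68, 249), (-66, 249), (-64, 249), (-62, 249), (-60, 249), (-58, 249), (-56, 249), (-54, 249), (-52, 249), (-50, 249), (-48, 249), (-46, 249), (-44, 249), (-42, 249), (-40, 249), (-38, 249), (-36, 249), (-34, 249), (-32, 249), (-30, 249), (-28, 249), (-26, 249), (-24, 249), (-22, 249)]
```

About 53 mm to go (front edge at -88 mm, rubber at -141 mm in the case frame).

Emit:
servo_tool(
  deltas=[
    {"dx": -1.2,"dy": -4.9,"dz": 0,"rx": 0,"ry": 0,"rz": 0,"fingers": 1},
    {"dx": -1.2,"dy": -4.9,"dz": 0,"rx": 0,"ry": 0,"rz": 0,"fingers": 1},
    {"dx": -1.2,"dy": -4.9,"dz": 0,"rx": 0,"ry": 0,"rz": 0,"fingers": 1},
    {"dx": -1.2,"dy": -4.9,"dz": 0,"rx": 0,"ry": 0,"rz": 0,"fingers": 1},
    {"dx": -1.2,"dy": -4.9,"dz": 0,"rx": 0,"ry": 0,"rz": 0,"fingers": 1},
    {"dx": -1.2,"dy": -4.9,"dz": 0,"rx": 0,"ry": 0,"rz": 0,"fingers": 1},
    {"dx": -0.9,"dy": -3.9,"dz": 0,"rx": 0,"ry": 0,"rz": 0,"fingers": 1},
    {"dx": 0,"dy": 0,"dz": 0,"rx": 0,"ry": 0,"rz": 0,"fingers": 1},
  ],
)

```text
clock: 14.2
tcp_pos: [0.5315, 0.0038, 0.1355]
orientation: [0.0, 0.784, 0.62, 0.001]
wrist_force: [3.3, 1.5, -0.3]
finger_gap: -0.0001
```

Emit:
servo_tool(
  deltas=[
    {"dx": -0.2,"dy": -1.0,"dz": 0,"rx": 0,"ry": 0,"rz": 0,"fingers": 1},
    {"dx": -0.2,"dy": -1.0,"dz": 0,"rx": 0,"ry": 0,"rz": 0,"fingers": 1},
    {"dx": -0.2,"dy": -1.0,"dz": 0,"rx": 0,"ry": 0,"rz": 0,"fingers": 1},
    {"dx": -0.2,"dy": -1.0,"dz": 0,"rx": 0,"ry": 0,"rz": 0,"fingers": 1},
  ],
)

```text
clock: 14.6
tcp_pos: [0.5307, 0.0003, 0.1355]
orientation: [0.0, 0.784, 0.62, 0.001]
wrist_force: [3.7, 4.2, -0.5]
finger_gap: 0.0001
```

```bash
python3 t.py
```

```text
14.6 tool y 0.02045387400646697 F 4.8945296663887445
[(-160, 229), (-158, 228), (-156, 234), (-154, 234), (-152, 232), (-150, 211), (-148, 177), (-146, 223), (-144, 195), (-142, 144), (-140, 235), (-138, 234), (-136, 232), (-134, 233), (-132, 232), (-130, 233), (-128, 235), (-126, 180), (-124, 252), (-122, 252), (-120, 251), (-118, 251), (-116, 251), (-114, 251), (-112, 251), (-110, 251), (-108, 251), (-106, 251), (-104, 251), (-102, 251), (-100, 251), (-98, 251), (-96, 251), (-94, 251), (-92, 250), (-90, 251), (-88, 251), (-86, 251), (-84, 250), (-82, 251), (-80, 251), (-78, 251), (-76, 251), (-74, 251), (-72, 251), (-70, 251), (-68, 251), (-66, 251), (-64, 251), (-62, 251), (-60, 251), (-58, 251), (-56, 251), (-54, 251), (-52, 251), (-50, 251), (-48, 251), (-46, 251), (-44, 251), (-42, 251), (-40, 251), (-38, 252), (-36, 251), (-34, 251), (-32, 251), (-30, 251), (-28, 251), (-26, 251), (-24, 251), (-22, 251)]
[(-160, 237), (-158, 211), (-156, 211), (-154, 213), (-152, 189), (-150, 206), (-148, 213), (-146, 220), (-144, 167), (-142, 91), (-140, 207), (-138, 216), (-136, 212), (-134, 212), (-132, 210), (-130, 212), (-128, 214), (-126, 162), (-124, 253), (-122, 252), (-120, 250), (-118, 250), (-116, 249), (-114, 249), (-112, 250), (-110, 250), (-108, 249), (-106, 249), (-104, 249), (-102, 250), (-100, 249), (-98, 249), (-96, 249), (-94, 249), (-92, 250), (-90, 249), (-88, 249), (-86, 249), (-84, 249), (-82, 249), (-80, 249), (-78, 249), (-76, 249), (-74, 249), (-72, 249), (-70, 249), (-68, 249), (-66, 249), (-64, 249), (-62, 249), (-60, 249), (-58, 249), (-56, 249), (-54, 249), (-52, 249), (-50, 249), (-48, 249), (-46, 250), (-44, 249), (-42, 249), (-40, 250), (-38, 250), (-36, 249), (-34, 249), (-32, 250), (-30, 250), (-28, 250), (-26, 250), (-24, 250), (-22, 250)]
```

Emit:
servo_tool(
  deltas=[
    {"dx": 0.7,"dy": -0.8,"dz": 0,"rx": 0,"ry": 0,"rz": 0,"fingers": 1},
    {"dx": -0.2,"dy": -0.8,"dz": 0,"rx": 0,"ry": 0,"rz": 0,"fingers": 1},
    {"dx": -0.2,"dy": -0.8,"dz": 0,"rx": 0,"ry": 0,"rz": 0,"fingers": 1},
    {"dx": -0.2,"dy": -0.8,"dz": 0,"rx": 0,"ry": 0,"rz": 0,"fingers": 1},
  ],
)

```text
clock: 15.05
tcp_pos: [0.5301, -0.0033, 0.1354]
orientation: [-0.0, 0.784, 0.62, 0.0]
wrist_force: [0.8, 5.5, 3.2]
finger_gap: -0.0001
```

Emit:
servo_tool(
  deltas=[
    {"dx": -0.1,"dy": -0.5,"dz": 0,"rx": 0,"ry": 0,"rz": 0,"fingers": 1},
    {"dx": -0.1,"dy": -0.5,"dz": 0,"rx": 0,"ry": 0,"rz": 0,"fingers": 1},
    {"dx": -0.1,"dy": -0.5,"dz": 0,"rx": 0,"ry": 0,"rz": 0,"fingers": 1},
    {"dx": -0.1,"dy": -0.5,"dz": 0,"rx": 0,"ry": 0,"rz": 0,"fingers": 1},
  ],
)

```text
clock: 15.45
tcp_pos: [0.5297, -0.0054, 0.1353]
orientation: [-0.0, 0.785, 0.62, 0.0]
wrist_force: [-0.1, 5.7, 4.5]
finger_gap: -0.0
```

Emit:
servo_tool(
  deltas=[
    {"dx": -0.1,"dy": -0.5,"dz": 0,"rx": 0,"ry": 0,"rz": 0,"fingers": 1},
    {"dx": -0.1,"dy": -0.5,"dz": 0,"rx": 0,"ry": 0,"rz": 0,"fingers": 1},
    {"dx": -0.1,"dy": -0.5,"dz": 0,"rx": 0,"ry": 0,"rz": 0,"fingers": 1},
    {"dx": -0.1,"dy": -0.5,"dz": 0,"rx": 0,"ry": 0,"rz": 0,"fingers": 1},
  ],
)

```text
clock: 15.85
tcp_pos: [0.5294, -0.0063, 0.1353]
orientation: [-0.001, 0.784, 0.62, 0.001]
wrist_force: [0.4, 10.5, 4.3]
finger_gap: 0.0002
```

Emit:
servo_tool(
  deltas=[
    {"dx": -0.1,"dy": -0.5,"dz": 0,"rx": 0,"ry": 0,"rz": 0,"fingers": 1},
    {"dx": -0.1,"dy": -0.5,"dz": 0,"rx": 0,"ry": 0,"rz": 0,"fingers": 1},
    {"dx": -0.1,"dy": -0.5,"dz": 0,"rx": 0,"ry": 0,"rz": 0,"fingers": 1},
  ],
)

```text
clock: 16.15
tcp_pos: [0.5291, -0.0076, 0.1353]
orientation: [-0.001, 0.784, 0.621, 0.001]
wrist_force: [0.5, 9.4, 4.7]
finger_gap: -0.0
```

In the catch (onset near y = -0.006, so home should be near -0.0165).

Emit:
servo_tool(
  deltas=[
    {"dx": -0.1,"dy": -0.4,"dz": 0,"rx": 0,"ry": 0,"rz": 0,"fingers": 1},
    {"dx": -0.1,"dy": -0.4,"dz": 0,"rx": 0,"ry": 0,"rz": 0,"fingers": 1},
    {"dx": -0.1,"dy": -0.4,"dz": 0,"rx": 0,"ry": 0,"rz": 0,"fingers": 1},
    {"dx": -0.1,"dy": -0.4,"dz": 0,"rx": 0,"ry": 0,"rz": 0,"fingers": 1},
    {"dx": -0.1,"dy": -0.4,"dz": 0,"rx": 0,"ry": 0,"rz": 0,"fingers": 1},
  ],
)

```text
clock: 16.65
tcp_pos: [0.5286, -0.0099, 0.1353]
orientation: [-0.001, 0.784, 0.62, 0.001]
wrist_force: [1.4, 8.5, 4.8]
finger_gap: -0.0
```

Emit:
servo_tool(
  deltas=[
    {"dx": -0.1,"dy": -0.4,"dz": 0,"rx": 0,"ry": 0,"rz": 0,"fingers": 1},
    {"dx": -0.1,"dy": -0.4,"dz": 0,"rx": 0,"ry": 0,"rz": 0,"fingers": 1},
    {"dx": -0.1,"dy": -0.4,"dz": 0,"rx": 0,"ry": 0,"rz": 0,"fingers": 1},
    {"dx": -0.1,"dy": -0.4,"dz": 0,"rx": 0,"ry": 0,"rz": 0,"fingers": 1},
  ],
)

```text
clock: 17.05
tcp_pos: [0.5282, -0.0118, 0.1353]
orientation: [-0.001, 0.784, 0.62, 0.001]
wrist_force: [1.4, 7.5, 4.2]
finger_gap: 0.0003
```

Emit:
servo_tool(
  deltas=[
    {"dx": -0.1,"dy": -0.3,"dz": 0,"rx": 0,"ry": 0,"rz": 0,"fingers": 1},
    {"dx": -0.1,"dy": -0.3,"dz": 0,"rx": 0,"ry": 0,"rz": 0,"fingers": 1},
    {"dx": -0.1,"dy": -0.3,"dz": 0,"rx": 0,"ry": 0,"rz": 0,"fingers": 1},
  ],
)

```text
clock: 17.35
tcp_pos: [0.5279, -0.0129, 0.1353]
orientation: [-0.0, 0.784, 0.62, 0.001]
wrist_force: [0.5, 7.7, 4.5]
finger_gap: -0.0002
```

Emit:
servo_tool(
  deltas=[
    {"dx": -0.1,"dy": -0.3,"dz": 0,"rx": 0,"ry": 0,"rz": 0,"fingers": 1},
    {"dx": -0.1,"dy": -0.3,"dz": 0,"rx": 0,"ry": 0,"rz": 0,"fingers": 1},
    {"dx": 0,"dy": -0.3,"dz": 0,"rx": 0,"ry": 0,"rz": 0,"fingers": 1},
  ],
)

```text
clock: 17.65
tcp_pos: [0.5276, -0.014, 0.1353]
orientation: [-0.0, 0.784, 0.62, 0.0]
wrist_force: [-0.5, 6.0, 3.8]
finger_gap: -0.0
```

Emit:
servo_tool(
  deltas=[
    {"dx": -0.1,"dy": -0.3,"dz": 0,"rx": 0,"ry": 0,"rz": 0,"fingers": 1},
    {"dx": -0.1,"dy": -0.3,"dz": 0,"rx": 0,"ry": 0,"rz": 0,"fingers": 1},
    {"dx": 0,"dy": -0.3,"dz": 0,"rx": 0,"ry": 0,"rz": 0,"fingers": 1},
  ],
)

```text
clock: 17.95
tcp_pos: [0.5274, -0.0151, 0.1353]
orientation: [-0.0, 0.784, 0.62, 0.0]
wrist_force: [0.4, 5.1, 4.6]
finger_gap: 0.0001
```

Emit:
servo_tool(
  deltas=[
    {"dx": -0.1,"dy": -0.3,"dz": 0,"rx": 0,"ry": 0,"rz": 0,"fingers": 1},
    {"dx": 0,"dy": -0.3,"dz": 0,"rx": 0,"ry": 0,"rz": 0,"fingers": 1},
  ],
)

```text
clock: 18.15
tcp_pos: [0.5273, -0.0157, 0.1353]
orientation: [-0.0, 0.784, 0.62, 0.0]
wrist_force: [-0.6, 5.5, 5.1]
finger_gap: 0.0003
```

Emit:
servo_tool(
  deltas=[
    {"dx": -0.1,"dy": -0.3,"dz": 0,"rx": 0,"ry": 0,"rz": 0,"fingers": 1},
    {"dx": 0,"dy": -0.3,"dz": 0,"rx": 0,"ry": 0,"rz": 0,"fingers": 1},
  ],
)

```text
clock: 18.35
tcp_pos: [0.5272, -0.016, 0.1353]
orientation: [-0.0, 0.784, 0.62, 0.0]
wrist_force: [0.4, 8.1, 4.5]
finger_gap: 0.0002
```

Emit:
servo_tool(
  deltas=[
    {"dx": -0.1,"dy": -0.3,"dz": 0,"rx": 0,"ry": 0,"rz": 0,"fingers": 1},
    {"dx": 0,"dy": -0.2,"dz": 0,"rx": 0,"ry": 0,"rz": 0,"fingers": 1},
  ],
)

```text
clock: 18.55
tcp_pos: [0.5271, -0.0162, 0.1353]
orientation: [-0.001, 0.784, 0.62, 0.001]
wrist_force: [0.2, 8.6, 4.5]
finger_gap: -0.0003
```

```bash
python3 t.py|cut -c1-420
```

```text
18.55 tool y 0.0036227227839664426 F 8.42665733495248
[(-160, 229), (-158, 229), (-156, 234), (-154, 234), (-152, 233), (-150, 210), (-148, 177), (-146, 221), (-144, 186), (-142, 250), (-140, 255), (-138, 252), (-136, 251), (-134, 251), (-132, 251), (-130, 251), (-128, 251), (-126, 251), (-124, 251), (-122, 251), (-120, 251), (-118, 250), (-116, 251), (-114, 251), (-112, 251), (-110, 251), (-108, 251), (-106, 251), (-104, 251), (-102, 251), (-100, 251), (-98, 251), (-96
[(-160, 237), (-158, 211), (-156, 210), (-154, 211), (-152, 189), (-150, 206), (-148, 213), (-146, 219), (-144, 162), (-142, 151), (-140, 255), (-138, 253), (-136, 250), (-134, 249), (-132, 249), (-130, 250), (-128, 249), (-126, 249), (-124, 249), (-122, 249), (-120, 249), (-118, 250), (-116, 249), (-114, 249), (-112, 249), (-110, 249), (-108, 249), (-106, 249), (-104, 249), (-102, 249), (-100, 249), (-98, 249), (-96
```

The hatch is against the rubber. Building up to 13-15 N gently.

Emit:
servo_tool(
  deltas=[
    {"dx": -0.1,"dy": -0.3,"dz": 0,"rx": 0,"ry": 0,"rz": 0,"fingers": 1},
    {"dx": 0,"dy": 0,"dz": 0,"rx": 0,"ry": 0,"rz": 0,"fingers": 1},
    {"dx": 0,"dy": 0,"dz": 0,"rx": 0,"ry": 0,"rz": 0,"fingers": 1},
  ],
)

```text
clock: 18.9
tcp_pos: [0.5271, -0.0163, 0.1353]
orientation: [-0.001, 0.784, 0.62, 0.001]
wrist_force: [0.2, 8.7, 4.3]
finger_gap: 0.0002
```

Emit:
servo_tool(
  deltas=[
    {"dx": -0.1,"dy": -0.3,"dz": 0,"rx": 0,"ry": 0,"rz": 0,"fingers": 1},
    {"dx": 0,"dy": 0,"dz": 0,"rx": 0,"ry": 0,"rz": 0,"fingers": 1},
    {"dx": 0,"dy": 0,"dz": 0,"rx": 0,"ry": 0,"rz": 0,"fingers": 1},
  ],
)

```text
clock: 19.2
tcp_pos: [0.5271, -0.0164, 0.1353]
orientation: [-0.001, 0.784, 0.62, 0.001]
wrist_force: [2.2, 9.2, 5.3]
finger_gap: -0.0001
```

Emit:
servo_tool(
  deltas=[
    {"dx": -0.1,"dy": -0.5,"dz": 0,"rx": 0,"ry": 0,"rz": 0,"fingers": 1},
    {"dx": 0,"dy": 0,"dz": 0,"rx": 0,"ry": 0,"rz": 0,"fingers": 1},
    {"dx": 0,"dy": 0,"dz": 0,"rx": 0,"ry": 0,"rz": 0,"fingers": 1},
  ],
)

```text
clock: 19.5
tcp_pos: [0.527, -0.0167, 0.1353]
orientation: [-0.001, 0.784, 0.621, 0.001]
wrist_force: [1.5, 9.5, 4.3]
finger_gap: -0.0002
```

Emit:
servo_tool(
  deltas=[
    {"dx": -0.1,"dy": -0.5,"dz": 0,"rx": 0,"ry": 0,"rz": 0,"fingers": 1},
    {"dx": 0,"dy": 0,"dz": 0,"rx": 0,"ry": 0,"rz": 0,"fingers": 1},
    {"dx": 0,"dy": 0,"dz": 0,"rx": 0,"ry": 0,"rz": 0,"fingers": 1},
  ],
)

```text
clock: 19.8
tcp_pos: [0.527, -0.0169, 0.1353]
orientation: [-0.001, 0.784, 0.621, 0.002]
wrist_force: [0.4, 11.4, 3.0]
finger_gap: 0.0002
```

Emit:
servo_tool(
  deltas=[
    {"dx": -0.1,"dy": -0.5,"dz": 0,"rx": 0,"ry": 0,"rz": 0,"fingers": 1},
    {"dx": 0,"dy": 0,"dz": 0,"rx": 0,"ry": 0,"rz": 0,"fingers": 1},
    {"dx": 0,"dy": 0,"dz": 0,"rx": 0,"ry": 0,"rz": 0,"fingers": 1},
  ],
)

```text
clock: 20.1
tcp_pos: [0.5269, -0.0171, 0.1353]
orientation: [-0.002, 0.784, 0.621, 0.002]
wrist_force: [2.4, 12.8, 4.4]
finger_gap: -0.0003
```

Emit:
servo_tool(
  deltas=[
    {"dx": -0.1,"dy": -0.3,"dz": 0,"rx": 0,"ry": 0,"rz": 0,"fingers": 1},
    {"dx": 0,"dy": 0,"dz": 0,"rx": 0,"ry": 0,"rz": 0,"fingers": 1},
    {"dx": 0,"dy": 0,"dz": 0,"rx": 0,"ry": 0,"rz": 0,"fingers": 1},
  ],
)

```text
clock: 20.4
tcp_pos: [0.5269, -0.0172, 0.1353]
orientation: [-0.002, 0.784, 0.621, 0.002]
wrist_force: [2.4, 12.1, 3.3]
finger_gap: -0.0003
```

Emit:
servo_tool(
  deltas=[
    {"dx": -0.1,"dy": -0.3,"dz": 0,"rx": 0,"ry": 0,"rz": 0,"fingers": 1},
    {"dx": 0,"dy": 0,"dz": 0,"rx": 0,"ry": 0,"rz": 0,"fingers": 1},
    {"dx": 0,"dy": 0,"dz": 0,"rx": 0,"ry": 0,"rz": 0,"fingers": 1},
    {"dx": 0,"dy": 0,"dz": 0,"rx": 0,"ry": 0,"rz": 0,"fingers": 1},
  ],
)

```text
clock: 20.8
tcp_pos: [0.5269, -0.0173, 0.1353]
orientation: [-0.002, 0.784, 0.621, 0.002]
wrist_force: [2.0, 14.7, 4.1]
finger_gap: -0.0
```

Emit:
servo_tool(
  deltas=[
    {"dx": 0.5,"dy": 2,"dz": 0,"rx": 0,"ry": 0,"rz": 0,"fingers": 1},
    {"dx": 1,"dy": 4,"dz": 0,"rx": 0,"ry": 0,"rz": 0,"fingers": 1},
    {"dx": 2,"dy": 9,"dz": 0,"rx": 0,"ry": 0,"rz": 0,"fingers": 1},
    {"dx": 3,"dy": 12,"dz": 10,"rx": 0,"ry": 0,"rz": 0,"fingers": 1},
    {"dx": 0,"dy": 0,"dz": 40,"rx": 0,"ry": 0,"rz": 0,"fingers": 1},
    {"dx": 0,"dy": 0,"dz": 45,"rx": 0,"ry": 0,"rz": 0,"fingers": 1},
    {"dx": 0,"dy": 0,"dz": 45,"rx": 0,"ry": 0,"rz": 0,"fingers": 1},
    {"dx": 0,"dy": 0,"dz": 0,"rx": 0,"ry": 0,"rz": 0,"fingers": 1},
  ],
)

```text
clock: 21.6
tcp_pos: [0.536, 0.0076, 0.2826]
orientation: [0.005, 0.784, 0.62, 0.004]
wrist_force: [0.7, -0.4, 0.1]
finger_gap: 0.0001
```

Emit:
servo_tool(
  deltas=[
    {"dx": -23,"dy": -39,"dz": 0,"rx": 0,"ry": 0,"rz": 0,"fingers": 1},
    {"dx": -23,"dy": -39,"dz": 0,"rx": 0,"ry": 0,"rz": 0,"fingers": 1},
    {"dx": -23,"dy": -39,"dz": 0,"rx": 0,"ry": 0,"rz": 0,"fingers": 1},
    {"dx": -13,"dy": -39,"dz": 0,"rx": 0,"ry": 0,"rz": 0,"fingers": 1},
    {"dx": 0,"dy": 0,"dz": 0,"rx": 0,"ry": 0,"rz": 0,"fingers": 1},
    {"dx": 0,"dy": 0,"dz": 0,"rx": 0,"ry": 0,"rz": 0,"fingers": 1},
    {"dx": 0,"dy": 0,"dz": 0,"rx": 0,"ry": 0,"rz": 0,"fingers": 1},
  ],
)

```text
clock: 22.3
tcp_pos: [0.4512, -0.1478, 0.2751]
orientation: [-0.0, 0.784, 0.62, 0.0]
wrist_force: [-0.2, 0.7, -0.5]
finger_gap: -0.0002
```

```bash
python3 t.py|cut -c1-300; python3 v.py w7; python3 -c "
import cv2;i=cv2.imread('pics/w7.png');cv2.imwrite('pics/w7s.png',i)"; ls pics
```

```text
22.3 tool y -0.14206196816184008 F 0.6938400222833517
[(-160, 204), (-158, 207), (-156, 215), (-154, 213), (-152, 211), (-150, 182), (-148, 152), (-146, 192), (-144, 152), (-142, 254), (-140, 251), (-138, 255), (-136, 125), (-134, 13), (-132, 27), (-130, 28), (-128, 29), (-126, 21), (-124, 28), (-122, 33), (-120, 30), (-118, 27), (-116, 83), (-114, 87)
[(-160, 227), (-158, 102), (-156, 87), (-154, 184), (-152, 105), (-150, 83), (-148, 192), (-146, 220), (-144, 237), (-142, 129), (-140, 81), (-138, 97), (-136, 109), (-134, 121), (-132, 131), (-130, 134), (-128, 142), (-126, 149), (-124, 150), (-122, 157), (-120, 140), (-118, 113), (-116, 124), (-11
22.35 [ 0.45130754 -0.14753771  0.27511787] [-1.79813172e-04  7.84013169e-01  6.20744165e-01  6.74440654e-06] [-0.14495024  0.16078201  0.33189925] -0.00017726349230917963
scene0.png
t133.png
t146.png
t185.png
t223.png
top0.png
top1.png
w1.png
w2.png
w3.png
w4.png
w5.png
w6.png
w7.png
w7s.png
```

View pics/w7.png

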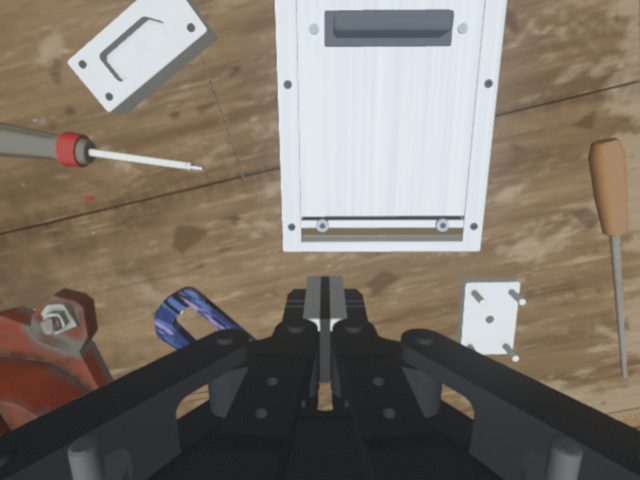

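The hatch is closed at row 215. Only a thin dark line about 4 px high, matching the 3 mm rubber, separates it from the stop bar. The pin plate (490,318) hasn't been moved and the arm is clear.

Run:
```python
from h import *
print(job.hand_in())
```

```text
the job is handed in; nothing more can be done
None
```

I stood the small mould upright on the bay floor, then slid the hatch past its catch onto the rubber, and handed the job in at about 22 s of the 64 s allowed.

- **Mould:** it was released about 4 mm from the bay point by the wrist picture, which showed it standing in the bay. The closed hatch now covers it, so I couldn't check it again after closing.
- **Hatch:** the last push was about 14.8 N at the wrist. From first contact, the force rose about 9 N over about 1.6 mm. That fits the given rubber stiffness and means the rubber took roughly 10–13 N, below the 18 N limit. I estimated that from the wrist readings rather than measuring it.
- **Gap:** the final wrist picture shows only a dark line about 4 px high between the hatch and the stop bar, matching the 3 mm rubber strip. In the last top-view check, the arm blocked part of that line, so it confirmed nothing more.
- **Other things:** I didn't touch the plate with the guide pins or the red look-alike, and the arm was clear of everything at the end.

An unexplained upward force of 3–5 N showed at the wrist while I pushed the hatch through the catch. It went away when I backed off.

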